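Close the grinder's door, fit its bayonet lid and hold the pulse twist

ROBOT

A 6-joint arm with a two-finger parallel gripper is mounted at the origin on a cart in front of the work surface, level with it; the furniture and walls round the work are solid. World frame = base frame: x ahead of the robot, y to its left, z up, the work surface at z = 0. Lengths are in m, angles in rad, forces in N, time in s.
With the tool pointing down it reaches from about 0.25 to 0.775 m from the base axis. Payload 4 kg.
Tool frame: the origin (TCP) lies on the front face of the gripper's body, between the roots of the fingers; the fingertips stand 97 mm ahead of it and the grasp point (between the pads) lies 78 mm ahead of it; z points along the fingers, y is the line along which they close (so a half turn about z gives the same grasp; the last joint's range is limited). The gripper opens to 94 mm and grips with 3 to 60 N. Pads are 16 mm wide; open, the fingers measure 119 mm over their backs; the gripper's body (75 mm by 177 mm) begins 78 mm behind the grasp point.
Start: joints at [1.003, 0.087, 1.371, -0, 1.684, -0.103], TCP at [0.247, 0.492, 0.303] pointing down, gripper open.
Joint ranges: [-3.1, 3.1], [-0.76, 2.03], [0.27, 2.55], [-1.08, 4.22], [0.17, 2.65], [-2.57, 2.57]. Speed limits (rad/s): [2.79, 2.79, 3.14, 3.14, 3.14, 3.14].

INTERFACE

Orientations are given as a unit quaternion [x, y, z, w].
In Python, from plant import arm gives the robot as it stands.
- The arm moves only by the tool play_rows, never from a script. Its argument "increments" is a list of rows, each a list of 5 numbers: the opening, from 0 (shut) to 1 (fully open), then the shift along the tool's x, y, z in mm, then the turn about the tool's z in degrees. In form: [[claw, dx, dy, dz, roll], ...]. A call has 1 to 10 rows; each row is the pose to reach, as a shift and turn from the pose commanded when the call began, along the tool's axes at that moment; what a row does not reach only later rows make up. A row lasts 1/8 s, in which the tool goes at most 62.5 mm and 10.7 degrees, less where a joint would pass 70% of its speed; a pose out of reach is approached as far as the arm can. A call with a gripper value outside its range is refused whole. The fingers move at their own pace and stop on an object; "squeeze" is the grip in N (left out, the last holds). Time passes only in rows, so rows that repeat a pose let the fingers close. It gives the time, the measured TCP pose, the force, the opening and the grip force at its end, in the units of the state.
- arm.get_state(): the state, without advancing time (a new reading comes with each control period).
- arm.get_image(name): name is "scene" or "top"; returns a dict with "pixels" (400x640x3 uint8, red, green, blue), "fovy" (degrees; the focal length in pixels is half the picture's height over the tangent of half this angle, whatever the lens; pixels are square), "cx", "cy" (the principal point, pixels), "position" and "orientation" of the camera in the world. Camera axes: x right, y down, z forward; pixel columns grow to the right and rows downward; lengths in m; the calibration is good to about 2 mm. A picture is of the moment at which its call begins. There is no depth.
- arm.hand_in(): hands the job in; it is judged then, once.
The state is a dict: "time_s": time; "joint_positions": joint angles; "qd": joint speeds; "tau": joint torques, N m; "tcp_pos": TCP position; "ee_rot": TCP orientation; "contact_force": force on the tool from outside, world axes, zero at the start; "ft_torque": the same for the moment, N m; "opening": opening from 0.0 (shut) to 1.0 (fully open); "gripper_force": force on a finger pad.
Only numpy, scipy, OpenCV 4.12 (cv2) and the standard library are available. Lean on these libraries where they do the work, as an engineer would, in place of code of your own. Each camera call takes 0.05 s, during which the arm holds its last target. There are 200 camera calls.

TASK

Push the steel front door of the white grinder shut until it clicks home on its catch. Then fit the red bayonet lid into the socket on top, all the way down with its lugs through the two gaps, and twist it clockwise against the spring to the green half-way marks, never so far that the lock clicks. Finish while still gripping the lid and holding it at the green marks; leave the mug, the cup and the spice jar alone.

Things in the scene. Friction and masses are not known exactly. Their poses are not given: they have to be found in the camera images.
- grinder: white kitchen grinder, fixed to the worktop, 140 x 140 x 120 mm; origin at the centre of its underside, z up; its front with the steel door looks along its own -x. Lines on its top show where the lid's bar must point: black = insert (bar along the grinder's y), green = half-way, 45 degrees clockwise from there seen from above, red = 90 degrees, locked
- socket (a point): centre of the round socket's mouth in the grinder's top, 120 mm above the worktop, axes as the grinder's. A black flange, 6 mm thick with a 70 mm hole, has two gaps 20 mm wide at its own +y and -y; below it is a channel of 82 mm diameter, 10 mm high, whose floor (a steel turning disc) is 16 mm below this point: the lid is home when its underside stands on it
- carrier (a joint): turn of the sprung disc in the socket, rad, clockwise seen from above. 0 at rest; the lid's lugs meet its stops after about 0.14 rad of free turn, then it turns with the lid; it resists with 0.06 N m at 0, 0.13 N m at the green marks, and springs back if let go. About 0.65 = lid at the green marks; the lock is first felt near 1.1, clicks over at 1.27, stops at 1.43
- grinder_door (a joint): opening angle of the front door, rad; 0 = shut. Starts open at 0.35 to 0.75. It stays where it is left, meets its spring catch at about 0.11 and needs about 2 to 3 N at the free edge to click past it onto 0, where it stays
- door_hinge (a point): on the door's upright hinge line, at the right of the front (the grinder's -y side), level with the door's outer face, 66 mm above the worktop; axes turn with the door: its -x points out of the outer face, its +y along the door to the free edge
- door_push (a point): point on the door's outer face 95 mm from the hinge line and 81 mm above the worktop, a good place to push; axes as door_hinge. The door is 112 mm wide, 10 mm thick and reaches from 21 to 111 mm above the worktop; a small black pull stands 15 mm out of it, 33 to 39 mm above the worktop
- lid: loose red lid, about 0.13 kg, upright on the worktop; origin at the centre of its underside, z up. Grey skirt 66 mm wide, 18 mm high, foot chamfered 4 mm; two lugs at its own +y and -y, 11 mm wide, 6 mm high, reaching 38.5 mm from the axis; red cap 92 mm wide, 18 to 26 mm up; grip bar 16 mm wide (x), 66 mm long (y, over the lugs), 26 to 58 mm up. A half turn gives the same shape
- lid_bar (a point): on the lid's axis in the grip bar, 45 mm above the lid's underside; axes as the lid's
- mug: white mug, 78 mm across, 101 mm high, a bystander at the right; origin at the centre of its underside
- cup: white cup with dark diamonds, 90 mm across, 60 mm high, a bystander at the right; origin at the centre of its underside
- spice_jar: spice jar with a red cap, 47 mm across, 97 mm high, a bystander at the back left; origin at the centre of its underside
Mind the look-alikes: they are no part of the job. What is meant by the lid is not orange or purple, and is the smaller of those in its own colour.

How it is judged:
By the outcome, as a careful person would: the job done as asked, in the order asked, and still so for the second after the job is handed in, while the arm keeps its last pose, push and grip.
It also fails if it takes over 67 s, if anything falls off the work surface, if the arm or the gripper's body presses on something with over 40 N, if the wrist force passes 120 N, or if a joint passes its speed limit or range.

## Working session

There is one attempt and no reset: what is moved stays moved. The work goes in short steps, Python scripts to look and compute and a tool call to move; the robot and the scene stay as the last step left them, time stands still between calls to the robot, and variables do not carry over. Pictures are saved under pics/ and viewed, at most 10 in all, crops included, and the job is handed in when it is done.

Besides the shell and the picture viewer there is one more tool, called after "Call:" by a JSON object that holds its "fn" and its "kwargs". play_rows: Moves the arm, as the interface text tells. Its arguments: {"type":"object","properties":{"increments":{"type":"array","items":{"type":"array","items":{"type":"number"}}},"squeeze":{"type":"number"}},"required":["increments"]}

```bash
mkdir -p pics
cat > h.py <<'E'
import numpy as np, cv2
from scipy.spatial.transform import Rotation as R
from plant import arm
def cam(n,save=None):
    d=arm.get_image(n); 
    if save: cv2.imwrite('pics/'+save,cv2.cvtColor(d['pixels'],cv2.COLOR_RGB2BGR))
    return d
def ray(d,u,v):
    f=len(d['pixels'])/2/np.tan(np.radians(d['fovy'])/2)
    r=R.from_quat(d['orientation']).apply([(u-d['cx'])/f,(v-d['cy'])/f,1]); return np.array(d['position']),r
def onz(d,u,v,z):
    p,r=ray(d,u,v); return p+r*(z-p[2])/r[2]
def proj(d,P):
    f=len(d['pixels'])/2/np.tan(np.radians(d['fovy'])/2)
    c=R.from_quat(d['orientation']).inv().apply(np.array(P)-d['position']); return d['cx']+f*c[0]/c[2],d['cy']+f*c[1]/c[2]
E
python3 - <<'E'
from h import *
for n in('scene','top'):
    d=cam(n,n+'1.png'); print(n,d['fovy'],d['cx'],d['cy'],d['position'],R.from_quat(d['orientation']).as_matrix().round(3).tolist())
print(arm.get_state())
E
```

```text
scene 50.15055348976506 319.7304234795024 199.57111308368437 [-0.29952877  1.05995084  0.89930688] [[-0.78, -0.304, 0.547], [-0.626, 0.395, -0.673], [-0.011, -0.867, -0.499]]
top 48.24263972613444 322.498731244456 193.83763095573298 [-0.587328   -0.27878419  1.55361342] [[0.253, -0.754, 0.606], [-0.967, -0.206, 0.148], [0.013, -0.623, -0.782]]
{'time_s': 0.1, 'joint_positions': array([ 1.00291613e+00,  8.79038596e-02,  1.37205278e+00, -1.00284545e-05,
        1.68361912e+00, -1.03103709e-01]), 'qd': array([-1.61224937e-04, -7.13533316e-04, -3.01331006e-03,  9.43122147e-05,
        1.91516276e-03,  9.25296786e-04]), 'tau': array([ 2.11528939e-03, -3.41257596e+01, -3.03299296e+01,  7.20307580e-02,
        3.05471546e-02, -1.07421251e-04]), 'tcp_pos': array([0.24637328, 0.49140582, 0.30163414]), 'ee_rot': array([ 2.30302656e-01,  9.73118545e-01, -9.37910578e-04, -3.21746778e-04]), 'contact_force': array([-0.40125989,  0.12228032, -0.54214673]), 'ft_torque': array([ 0.00246381,  0.04615026, -0.02229654]), 'gripper_force': 0.0, 'opening': 1.000142080764085}
```

View pics/scene1.png

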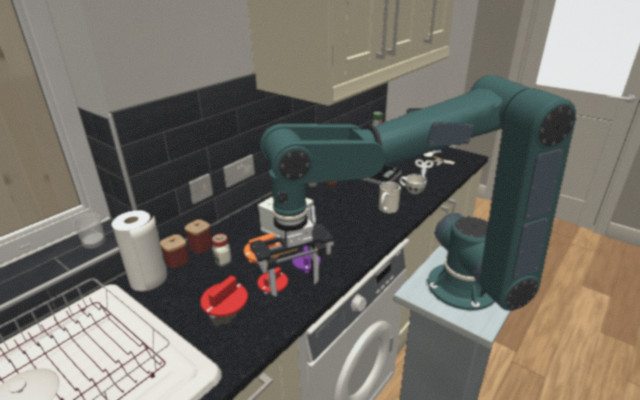

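View pics/top1.png

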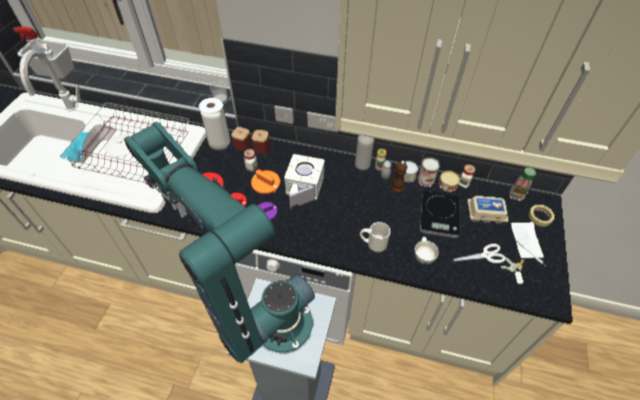

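The scene view has the smaller red lid at about (272,280), under the gripper, with the larger red one at (225,297). The top view has the grinder at (305,175), its door open toward (302,193), and the small lid near (238,199), partly hidden by the arm.

Run:
```python
from h import *
d=cam('top'); s=cam('scene')
im=cv2.cvtColor(d['pixels'],cv2.COLOR_RGB2BGR)
a=cv2.resize(im[140:240,200:340],None,fx=5.7,fy=5.7,interpolation=cv2.INTER_CUBIC)
cv2.imwrite('pics/c1.png',a[:600,:800])
for n,u,v,z in[('grtop',305,167,.12),('lid',238,199,.03),('biglid',213,180,.03),('purple',266,210,.03),('orange',265,182,.03),('jar',250,158,.09)]: print(n,onz(d,u,v,z).round(3))
print('lid s',onz(s,272,282,.03).round(3),'big',onz(s,225,297,.03).round(3))
st=arm.get_state();print(R.from_quat(st['ee_rot']).as_matrix().round(3))
```

```text
grtop [0.646 0.102 0.12 ]
lid [0.469 0.353 0.03 ]
biglid [0.541 0.499 0.03 ]
purple [0.445 0.217 0.03 ]
orange [0.591 0.272 0.03 ]
jar [0.659 0.361 0.09 ]
lid s [0.452 0.371 0.03 ] big [0.515 0.504 0.03 ]
[[-0.894  0.448 -0.001]
 [ 0.448  0.894 -0.001]
 [ 0.    -0.001 -1.   ]]
```

View pics/c1.png

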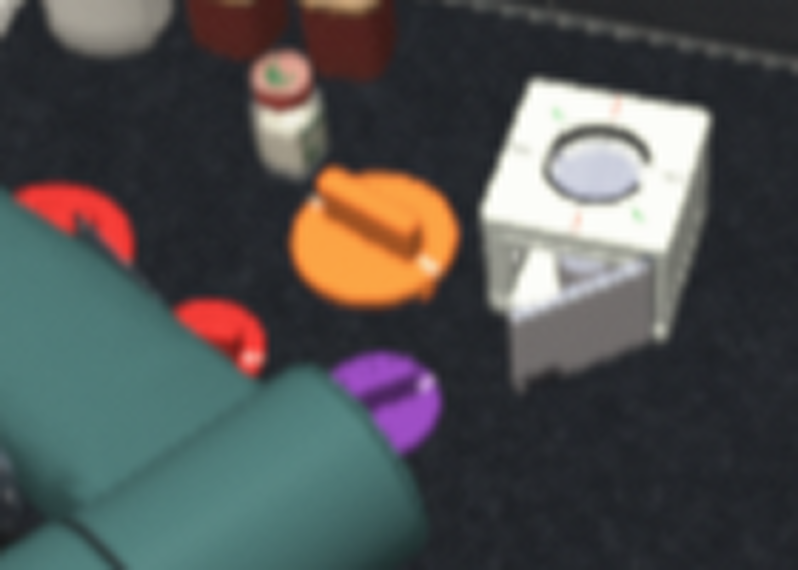

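Run:
```python
from h import *
d=cam('top')
W=lambda x,y,z:onz(d,200+(x+.5)/5.7-.5,140+(y+.5)/5.7-.5,z)
C=np.array([W(533,78,.12),W(713,110,.12),W(662,253,.12),W(482,210,.12)])
print(C.round(4).tolist()); c=C.mean(0)
ax=[C[0]-C[3],C[1]-C[2],C[3]-C[2],C[0]-C[1]]
print('centre',c,[ (np.linalg.norm(a).round(4),np.degrees(np.arctan2(a[1],a[0])).round(1)) for a in ax])
for a,b in[((520,150),(674,177)),((558,112),(640,215)),((617,105),(576,220))]:
  p,q=W(*a,.12),W(*b,.12); print((p+q)/2,np.degrees(np.arctan2(*(p-q)[1::-1])))
print('socket',W(598,160,.12))
print('hinge',W(652,266,.111),'edge',W(512,321,.111))
for n,(u,v) in dict(jar=(283,75)).items(): print(n,W(u,v,.097))
```

```text
[[0.7108, 0.1752, 0.12], [0.7151, 0.0321, 0.12], [0.5667, 0.0324, 0.12], [0.5716, 0.1721, 0.12]]
centre [0.64103859 0.10296322 0.12      ] [(np.float64(0.1393), np.float64(1.3)), (np.float64(0.1483), np.float64(-0.1)), (np.float64(0.1398), np.float64(88.0)), (np.float64(0.1431), np.float64(91.7))]
[0.63856555 0.10294357 0.12      ] 92.16121292082212
[0.63966737 0.10199203 0.12      ] 46.59246550176335
[0.6405849  0.10337917 0.12      ] 1.1822577694378247
socket [0.64217543 0.10296662 0.12      ]
hinge [0.56005078 0.03818778 0.111     ] edge [0.48384534 0.12194839 0.111     ]
jar [0.6825407  0.37297605 0.097     ]
```

Call:
{"fn": "play_rows", "kwargs": {"increments": [[0, -47, -34, 0, 8], [0, -94, -67, 0, 16], [0, -141, -101, 0, 24], [0, -189, -134, 10, 32], [0, -237, -168, 20, 40], [0, -285, -202, 30, 48], [0, -332, -235, 40, 56], [0, -380, -269, 50, 63.4], [0, -380, -269, 50, 63.4], [0, -380, -269, 50, 63.4]], "squeeze": 20}}

```text
time_s: 1.5
tcp_pos: [0.4655, 0.0811, 0.2526]
ee_rot: [0.707, 0.707, 0.0, -0.001]
contact_force: [-0.2, 0.1, -0.0]
opening: 0.005
gripper_force: 0.0
```

Run:
```python
from h import *
st=arm.get_state();print(R.from_quat(st['ee_rot']).as_matrix().round(3),st['tcp_pos'],st['contact_force'],st['opening'])
d=cam('top'); s=cam('scene')
a=cv2.resize(cv2.cvtColor(d['pixels'],cv2.COLOR_RGB2BGR)[140:240,180:340],None,fx=5,fy=5,interpolation=cv2.INTER_CUBIC)[:300]
b=cv2.resize(cv2.cvtColor(s['pixels'],cv2.COLOR_RGB2BGR)[230:330,180:340],None,fx=5,fy=5,interpolation=cv2.INTER_CUBIC)[100:400]
cv2.imwrite('pics/c2.png',np.vstack([a,b]))
```

```text
[[ 0.     1.    -0.001]
 [ 1.    -0.     0.001]
 [ 0.001 -0.001 -1.   ]] [0.46545072 0.08113234 0.25264908] [-0.24759059  0.11504054 -0.03172432] 0.005460905733959164
```

View pics/c2.png

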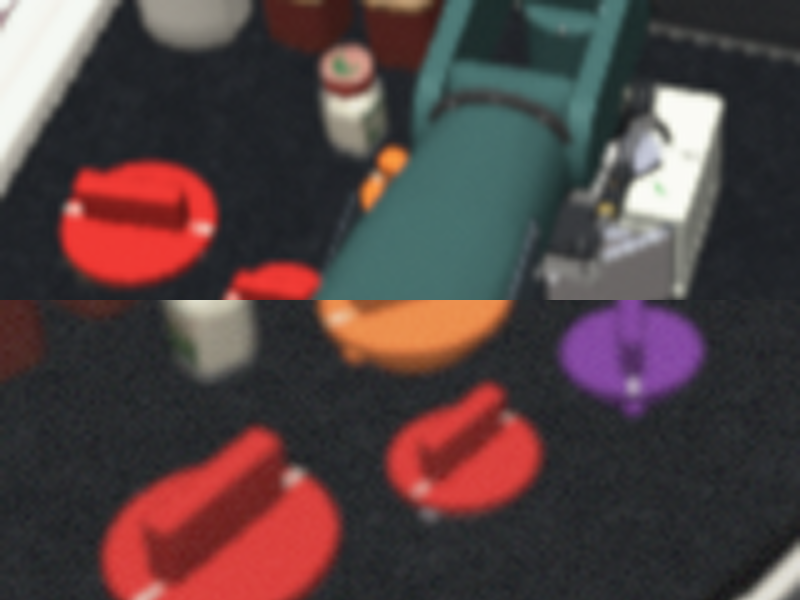

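The upper part is the top view, with the arm clear of the door. The lower part is the scene view, with the target lid at about (465,455) in the crop and white marks at its bar ends, (421,490) and (508,418).

Run:
```python
from h import *
s=cam('scene')
W=lambda x,y,z:onz(s,180+(x+.5)/5-.5,230+(y-200+.5)/5-.5,z)
p,q=W(421,490,.026),W(508,418,.026); print('marks',p,q,(p+q)/2,np.linalg.norm(p-q),np.degrees(np.arctan2(*(p-q)[1::-1])))
# bar bottom edge near side & top edge
for a,b,z in[((432,477),(508,420),.026),((425,440),(493,387),.058)]:
  p,q=W(*a,z),W(*b,z); print('bar',p,q,(p+q)/2,np.linalg.norm(p-q),np.degrees(np.arctan2(*(p-q)[1::-1])))
# cap extents
print('L/R cap',W(387,455,.024),W(543,455,.024)); 
hsv=cv2.cvtColor(s['pixels'],cv2.COLOR_RGB2HSV)
m=((hsv[...,1]>150)&((hsv[...,0]<6)|(hsv[...,0]>174))&(hsv[...,2]>60)).astype(np.uint8); m[:,:255]=0;m[:,290:]=0;m[:265]=0;m[:304-0+20]=m[:324]
ys,xs=np.nonzero(m); pts=np.array([onz(s,x,y,.026)[:2] for x,y in zip(xs,ys)])
print(len(xs),xs.min(),xs.max(),ys.min(),ys.max())
# lower contour points -> circle fit with fixed radius
from scipy.optimize import least_squares
bot=np.array([onz(s,x,ys[xs==x].max()+.5,.022)[:2] for x in range(xs.min()+1,xs.max())])
f=least_squares(lambda c:np.hypot(*(bot-c).T)-.046,[.455,.37],loss='soft_l1',f_scale=.001);print(f.x,np.abs(f.fun).max())
```

```text
marks [0.45765676 0.40171234 0.026     ] [0.46226333 0.32014029 0.026     ] [0.45996005 0.36092632 0.026     ] 0.08170201641480589 93.2321948936808
bar [0.46072564 0.38927085 0.026     ] [0.46092575 0.32156503 0.026     ] [0.46082569 0.35541794 0.026     ] 0.0677061149048477 90.16934152855104
bar [0.45971439 0.39286849 0.058     ] [0.46209877 0.33125585 0.058     ] [0.46090658 0.36206217 0.058     ] 0.061658760283460276 92.21621525766233
L/R cap [0.49890251 0.39047075 0.024     ] [0.4226452  0.33095844 0.024     ]
527 257 288 267 291
[0.45814102 0.36124196] 0.011710865572531343
```

Call:
{"fn": "play_rows", "kwargs": {"increments": [[0, 0, 0, 40, 0], [0, 0, 0, 90, 0], [0, 0, 0, 90, 0], [0, 0, 0, 90, 0]]}}

```text
time_s: 2.15
tcp_pos: [0.4664, 0.0817, 0.1646]
ee_rot: [0.707, 0.707, 0.001, 0.001]
contact_force: [-0.0, 0.4, 0.4]
opening: 0.008
gripper_force: 0.0
```

Call:
{"fn": "play_rows", "kwargs": {"increments": [[0, 18, 20, 0, 0], [0, 28, 32, 0, 0], [0, 38, 45, 0, 0], [0, 44, 56, 0, 0], [0, 48, 64, 0, 0], [0, 50, 70, 0, 0], [0, 51, 74, 0, 0], [0, 51, 76, 0, 0], [0, 51, 78, 0, 0]]}}

```text
time_s: 3.28
tcp_pos: [0.5431, 0.1319, 0.1626]
ee_rot: [0.707, 0.707, -0.001, -0.001]
contact_force: [-6.1, -0.6, 3.4]
opening: 0.004
gripper_force: 2.9
```

Call:
{"fn": "play_rows", "kwargs": {"increments": [[0, 0, 2, 0, 0], [0, 0, 4, 0, 0], [0, 0, 6, 0, 0], [0, 0, 6, 0, 0]]}}

```text
time_s: 3.78
tcp_pos: [0.5443, 0.132, 0.1625]
ee_rot: [0.707, 0.707, -0.006, -0.005]
contact_force: [-19.6, -0.7, 11.2]
opening: 0.005
gripper_force: 9.9
```

Run:
```python
from h import *
st=arm.get_state();print(st['tcp_pos'],st['contact_force'])
s=cam('scene'); d=cam('top')
a=cv2.resize(cv2.cvtColor(d['pixels'],cv2.COLOR_RGB2BGR)[140:210,270:350],None,fx=6,fy=6,interpolation=cv2.INTER_CUBIC)
cv2.imwrite('pics/c3.png',a)
```

```text
[0.54427412 0.13201464 0.16253437] [-19.63368996  -0.7462146   11.18208999]
```

View pics/c3.png

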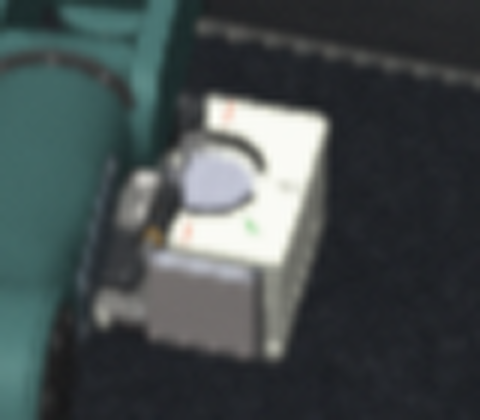

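The top view shows the door's steel face flush against the grinder front at (205,310), so it is shut. I'll back off and go over the lid.

Call:
{"fn": "play_rows", "kwargs": {"increments": [[0, 0, -20, 0, 0], [0, 0, -50, -20, 0], [0, 0, -90, -60, 0], [0.3, 50, -90, -90, 0], [0.6, 100, -90, -90, 0], [0.9, 150, -90, -90, 0], [1, 200, -90, -90, 0], [1, 229, -90, -90, -2], [1, 229, -90, -90, -2], [1, 229, -90, -90, -2]]}}

```text
time_s: 5.12
tcp_pos: [0.46, 0.3602, 0.2526]
ee_rot: [0.695, 0.719, -0.0, 0.0]
contact_force: [-0.6, -0.4, -0.5]
opening: 0.713
gripper_force: 0.0
```

Run:
```python
from h import *
st=arm.get_state();print(st['tcp_pos'],st['contact_force'])
s=cam('scene'); d=cam('top')
a=cv2.resize(cv2.cvtColor(d['pixels'],cv2.COLOR_RGB2BGR)[140:210,270:350],None,fx=6,fy=6,interpolation=cv2.INTER_CUBIC)[:300,:400]
b=cv2.resize(cv2.cvtColor(s['pixels'],cv2.COLOR_RGB2BGR)[220:300,240:320],None,fx=5,fy=5,interpolation=cv2.INTER_CUBIC)
cv2.imwrite('pics/c4.png',np.hstack([np.vstack([a,np.zeros((100,400,3),np.uint8)]),b]))
```

```text
[0.4599582  0.36022074 0.25261702] [-0.55658567 -0.35358923 -0.45619141]
```

View pics/c4.png

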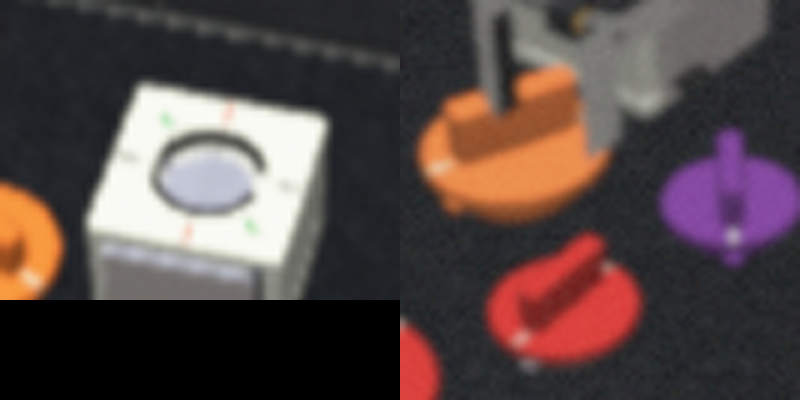

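Left: the door is shut and the socket unobstructed, with marks black (130,157)/(288,186), green (167,120)/(251,227) and red (230,112)/(187,232). Right: the small red lid sits under the open gripper with its bar aligned.

Call:
{"fn": "play_rows", "kwargs": {"increments": [[1, 0, 0, 50, 0], [1, 0, 0, 95, 0], [1, 0, 0, 115, 0], [1, 0, 0, 123, 0], [1, 0, 0, 123, 0], [0, 0, 0, 123, 0], [0, 0, 0, 123, 0], [0, 0, 0, 123, 0], [0, 0, 0, 123, 0], [0, 0, 0, 123, 0]], "squeeze": 50}}

```text
time_s: 6.48
tcp_pos: [0.4598, 0.3609, 0.1297]
ee_rot: [0.695, 0.719, 0.0, -0.0]
contact_force: [-0.3, 0.5, 0.3]
opening: 0.505
gripper_force: 0.0
```

Run:
```python
from h import *
d=cam('top')
W=lambda x,y,z:onz(d,270+(x+.5)/6-.5,140+(y+.5)/6-.5,z)
for a,b in[((130,157),(288,186)),((167,120),(251,227)),((230,112),(187,232))]:
  p,q=W(*a,.12),W(*b,.12); print((p+q)/2,np.degrees(np.arctan2(*(p-q)[1::-1])))
# colour-mask centroids of the marks
h=cv2.cvtColor(d['pixels'],cv2.COLOR_RGB2HSV)[145:185,284:326].astype(int)
H,S,V=h[...,0],h[...,1],h[...,2]
for n,m in(('g',(H>40)&(H<80)&(S>25)&(V>150)),('r',((H<10)|(H>170))&(S>25)&(V>150))):
  k,l,st,c=cv2.connectedComponentsWithStats(m.astype(np.uint8)); c=[]
  for i in range(1,k):
    if st[i,4]<3: continue
    y,x=np.nonzero(l==i); w=S[y,x]; u,v=284+(x*w).sum()/w.sum(),145+(y*w).sum()/w.sum(); P=onz(d,u,v,.12); c.append(P); print(n,len(x),u.round(1),v.round(1),P.round(4))
st=arm.get_state();print(st['tcp_pos'],st['contact_force'],st['opening'],st['gripper_force'])
```

```text
[0.63925523 0.10273119 0.12      ] 91.56532138926228
[0.63809462 0.10267372 0.12      ] 46.27067560685216
[0.63982475 0.10273186 0.12      ] 1.0980652150439711
g 3 297.3 159.6 [0.679  0.1464 0.12  ]
g 4 311.5 177.4 [0.5966 0.0593 0.12  ]
[0.4597629  0.36092165 0.1296749 ] [-0.47519594  0.07910028 -0.16935528] 0.4604306008714589 0.0
```

Call:
{"fn": "play_rows", "kwargs": {"increments": [[0, 0, 0, 0, 0], [0, 0, 0, 0, 0], [0, 0, 0, 0, 0], [0, 0, 0, 0, 0], [0, 0, 0, 0, 0], [0, 0, 0, 0, 0], [0, 0, 0, 0, 0], [0, 0, 0, 0, 0]]}}

```text
time_s: 7.52
tcp_pos: [0.4597, 0.3609, 0.1296]
ee_rot: [0.695, 0.719, -0.0, -0.0]
contact_force: [-0.6, 0.8, -0.8]
opening: 0.166
gripper_force: 49.9
```

Call:
{"fn": "play_rows", "kwargs": {"increments": [[0, 0, 0, -50, 0], [0, 0, 0, -110, 0], [0, 0, 0, -160, 0], [0, -50, 30, -160, 0], [0, -100, 62, -160, 0], [0, -150, 95, -160, 0], [0, -200, 128, -160, 0.6], [0, -240, 155, -160, 0.6], [0, -264, 170, -160, 0.6], [0, -264, 170, -160, 0.6]]}}

```text
time_s: 8.78
tcp_pos: [0.6396, 0.1007, 0.2886]
ee_rot: [0.7, 0.714, -0.001, -0.0]
contact_force: [-0.6, 0.5, -0.7]
opening: 0.171
gripper_force: 49.9
```

Run:
```python
from h import *
st=arm.get_state();print(st['tcp_pos'],st['ee_rot'],st['contact_force'],st['opening'])
s=cam('scene'); d=cam('top')
print(proj(d,[.639,.1027,.16]),proj(s,[.639,.1027,.16]))
a=cv2.resize(cv2.cvtColor(d['pixels'],cv2.COLOR_RGB2BGR)[120:200,260:340],None,fx=5,fy=5,interpolation=cv2.INTER_CUBIC)
b=cv2.resize(cv2.cvtColor(s['pixels'],cv2.COLOR_RGB2BGR)[170:250,250:330],None,fx=5,fy=5,interpolation=cv2.INTER_CUBIC)
cv2.imwrite('pics/c5.png',np.hstack([a,b]))
```

```text
[0.6396093  0.10072282 0.28857911] [ 6.99871669e-01  7.14268285e-01 -5.79554579e-04 -3.59315498e-04] [-0.60462418  0.48761169 -0.67721734] 0.17144042775492754
(np.float64(304.18139091768455), np.float64(161.88094652081017)) (np.float64(284.6985700746552), np.float64(193.01353580830582))
```

View pics/c5.png

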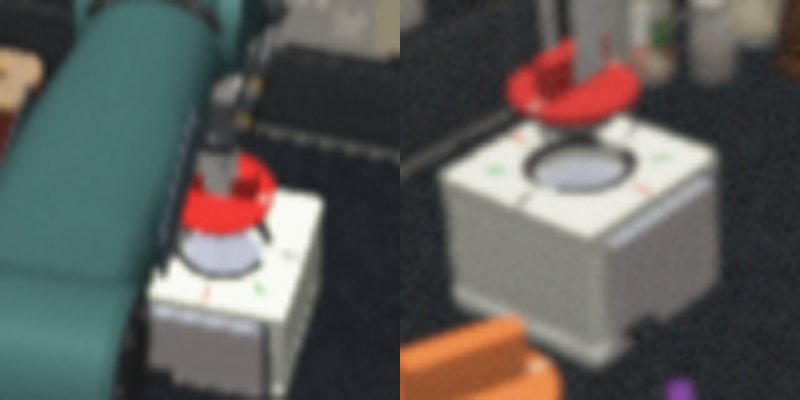

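Left (top view) and right (scene view): the lid is held level above the socket. In the scene crop the mouth is centred near (581,164), and the cap spans 507 to 641 at about row 88.

Run:
```python
from h import *
from scipy.optimize import least_squares
s=cam('scene');st=arm.get_state();zb=st['tcp_pos'][2]-.1296
W=lambda x,y,z:onz(s,250+(x-400+.5)/5-.5,170+(y+.5)/5-.5,z)
for a,b in[((495,170),(662,157)),((524,200),(631,130)),((517,140),(643,188))]:
  p,q=W(*a,.12),W(*b,.12); print('marks',(p+q)/2,np.linalg.norm(p-q),np.degrees(np.arctan2(*(p-q)[1::-1])))
print('mouth',W(581,164,.12),'whitemark',W(537,104,zb+.026))
def capfit(d,x0,x1,y0,y1):
  h=cv2.cvtColor(d['pixels'],cv2.COLOR_RGB2HSV); m=((h[...,1]>150)&((h[...,0]<6)|(h[...,0]>174))&(h[...,2]>60))
  k=np.zeros(m.shape,bool);k[y0:y1,x0:x1]=1;m&=k
  ys,xs=np.nonzero(m); b=[]
  for x in range(xs.min()+1,xs.max()): b.append(onz(d,x,ys[xs==x].max()+.5,zb+.018)[:2])
  b=np.array(b); f=least_squares(lambda c:np.hypot(*(b-c).T)-.046,[.64,.10],loss='soft_l1',f_scale=.001); return xs.min(),xs.max(),f.x,np.median(np.abs(f.fun))
print('scene cap',capfit(s,264,305,170,196))
d=cam('top'); print('top cap',capfit(d,296,318,148,170))
```

```text
marks [0.64062864 0.10041998 0.12      ] 0.1209928975949727 46.48879821514816
marks [0.64001428 0.10096566 0.12      ] 0.12156432993426787 93.2460408794638
marks [0.64065174 0.10052602 0.12      ] 0.11942931554495702 2.3880922367888004
mouth [0.6388847 0.1000335 0.12     ] whitemark [0.64020164 0.13881854 0.18591212]
scene cap (np.int64(271), np.int64(297), array([0.64209816, 0.09900596]), np.float64(0.0024458273614142018))
top cap (np.int64(296), np.int64(314), array([0.64461751, 0.10959463]), np.float64(0.0016032999736422665))
```

Call:
{"fn": "play_rows", "kwargs": {"increments": [[0, 1.5, 0, 20, 0], [0, 1.5, 0, 34, 0], [0, 1.5, 0, 38, 0], [0, 1.5, 0, 41, 0], [0, 1.5, 0, 43, 0], [0, 1.5, 0, 43, 0]]}}

```text
time_s: 9.72
tcp_pos: [0.6383, 0.1047, 0.2492]
ee_rot: [0.698, 0.716, 0.001, 0.0]
contact_force: [-4.3, 0.2, 5.0]
opening: 0.168
gripper_force: 49.9
```

Call:
{"fn": "play_rows", "kwargs": {"increments": [[0, 0.5, -1.5, 0, 0], [0, 0.5, -1.5, 2, 0], [0, 0.5, -1.5, 4, 0], [0, 0.5, -1.5, 4, 0]]}}

```text
time_s: 10.22
tcp_pos: [0.6377, 0.1046, 0.2486]
ee_rot: [0.699, 0.715, 0.002, 0.002]
contact_force: [-5.4, -2.1, 15.0]
opening: 0.164
gripper_force: 50.0
```

Run:
```python
from h import *
st=arm.get_state();print(st['tcp_pos'],st['contact_force'],st['ft_torque'])
s=cam('scene'); d=cam('top')
a=cv2.resize(cv2.cvtColor(d['pixels'],cv2.COLOR_RGB2BGR)[140:190,280:330],None,fx=8,fy=8,interpolation=cv2.INTER_CUBIC)
b=cv2.resize(cv2.cvtColor(s['pixels'],cv2.COLOR_RGB2BGR)[175:225,260:310],None,fx=8,fy=8,interpolation=cv2.INTER_CUBIC)
cv2.imwrite('pics/c6.png',np.hstack([a,b]))
```

```text
[0.6376809  0.10457173 0.24862818] [-5.36398738 -2.13327004 15.00929237] [0.10758989 1.30022672 0.18628512]
```

View pics/c6.png

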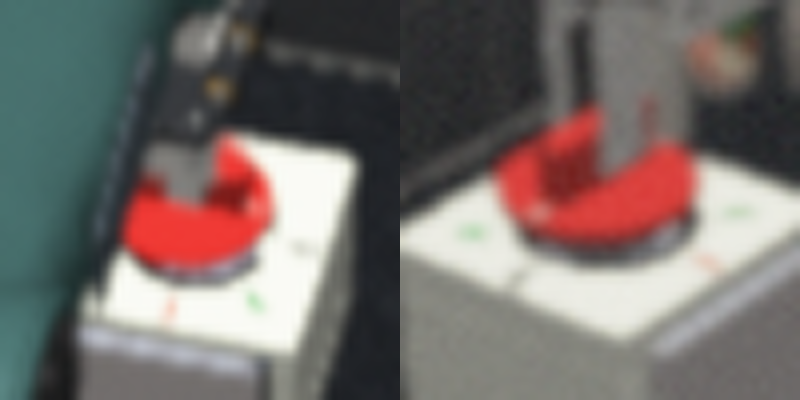

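The skirt is resting on the flange and isn't in yet. The lid's white marks are at (255,205) in the top crop and (540,210) in the scene crop, and the grinder's black marks at (300,245) and (515,280).

Run:
```python
from h import *
s=cam('scene');d=cam('top')
T=lambda x,y,z:onz(d,280+(x+.5)/8-.5,140+(y+.5)/8-.5,z).round(4)[:2]
S=lambda x,y,z:onz(s,260+(x-400+.5)/8-.5,175+(y+.5)/8-.5,z).round(4)[:2]
zb=.119
print('top: lid mark',T(255,205,zb+.026),'black',T(300,245,.12),'red',T(171,310,.12),'green',T(255,300,.12))
print('scene: lid mark',S(540,210,zb+.026),'black',S(515,280,.12),'red',S(710,263,.12),'green',S(472,231,.12),S(738,211,.12))
print('T cap L,R',T(122,215,zb+.022),T(273,200,zb+.022)); print('S cap L,R',S(497,175,zb+.022),S(697,175,zb+.022))
for n,dd in(('top',d),('scene',s)):
  for c in((.639,.102),):
    P=[proj(dd,[c[0]+.046*np.cos(a),c[1]+.046*np.sin(a),zb+z]) for z in(.018,.026) for a in np.arange(0,6.28,.05)]
    P=np.array(P);o=(280,140,0) if n=='top' else (260,175,400)
    q=(P-o[:2])*8+[o[2],0];print(n,'expected cap extents',q.min(0).round(),q.max(0).round())
```

```text
top: lid mark [0.6421 0.0718] black [0.6424 0.0471] red [0.5803 0.1007] green [0.5987 0.0599]
scene: lid mark [0.6408 0.1415] black [0.638  0.1625] red [0.5796 0.099 ] green [0.6832 0.1435] [0.5998 0.0566]
T cap L,R [0.62  0.139] [0.6516 0.0645]
S cap L,R [0.6831 0.1256] [0.6114 0.0704]
top expected cap extents [109. 131.] [282. 270.]
scene expected cap extents [497. 123.] [704. 240.]
```

Call:
{"fn": "play_rows", "kwargs": {"increments": [[0, 0, 0, -10, 0], [0, -3, 1.5, -10, 0], [0, -3, 1.5, -10, 0], [0, -3, 1.5, -10, 0]]}}

```text
time_s: 10.92
tcp_pos: [0.6386, 0.1018, 0.2514]
ee_rot: [0.699, 0.715, -0.001, -0.001]
contact_force: [0.1, -0.6, -1.2]
opening: 0.168
gripper_force: 50.0
```

Call:
{"fn": "play_rows", "kwargs": {"increments": [[0, 0, 0, 4, 0], [0, 0, 0, 6, 0], [0, 0, 0, 8, 0], [0, 0, 0, 10, 0], [0, 0, 0, 10, 0]]}}

```text
time_s: 11.55
tcp_pos: [0.6387, 0.1019, 0.2425]
ee_rot: [0.699, 0.715, -0.0, -0.0]
contact_force: [-0.6, 0.4, -1.8]
opening: 0.166
gripper_force: 50.0
```

Call:
{"fn": "play_rows", "kwargs": {"increments": [[0, 0, 0, 2, 0], [0, 0, 0, 4, 0], [0, 0, 0, 6, 0], [0, 0, 0, 8, 0], [0, 0, 0, 9, 0], [0, 0, 0, 9, 0]]}}

```text
time_s: 12.3
tcp_pos: [0.6388, 0.1019, 0.2337]
ee_rot: [0.699, 0.716, 0.0, 0.0]
contact_force: [-0.1, -0.6, -1.6]
opening: 0.165
gripper_force: 50.0
```

Call:
{"fn": "play_rows", "kwargs": {"increments": [[0, 0, 0, 1, 0], [0, 0, 0, 2, 0], [0, 0, 0, 2, 0]]}}

```text
time_s: 12.68
tcp_pos: [0.6388, 0.1019, 0.2336]
ee_rot: [0.699, 0.716, 0.001, 0.001]
contact_force: [-2.4, -0.2, 4.9]
opening: 0.166
gripper_force: 50.0
```

Call:
{"fn": "play_rows", "kwargs": {"increments": [[0, 0, 0, 0, 5], [0, 0, 0, 0, 10], [0, 0, 0, 0, 15], [0, 0, 0, 0, 20], [0, 0, 0, 0, 25], [0, 0, 0, 0, 30], [0, 0, 0, 0, 35], [0, 0, 0, 0, 40], [0, 0, 0, 0, 44.5], [0, 0, 0, 0, 44.5]]}}

```text
time_s: 13.92
tcp_pos: [0.6384, 0.1015, 0.2336]
ee_rot: [0.918, 0.398, 0.0, 0.0]
contact_force: [-3.0, -1.2, 5.3]
opening: 0.167
gripper_force: 50.0
```

Run:
```python
from h import *
st=arm.get_state();print(st['tcp_pos'],st['contact_force'],st['ft_torque'],90-2*np.degrees(np.arctan2(st['ee_rot'][1],st['ee_rot'][0])))
s=cam('scene'); d=cam('top')
a=cv2.resize(cv2.cvtColor(d['pixels'],cv2.COLOR_RGB2BGR)[140:190,280:330],None,fx=8,fy=8,interpolation=cv2.INTER_CUBIC)
b=cv2.resize(cv2.cvtColor(s['pixels'],cv2.COLOR_RGB2BGR)[175:225,260:310],None,fx=8,fy=8,interpolation=cv2.INTER_CUBIC)
cv2.imwrite('pics/c7.png',np.hstack([a,b]))
```

```text
[0.63842808 0.10152702 0.23355779] [-3.03211806 -1.20366779  5.30682323] [-0.27434511  0.8631754   0.04138812] 43.14960006560407
```

View pics/c7.png

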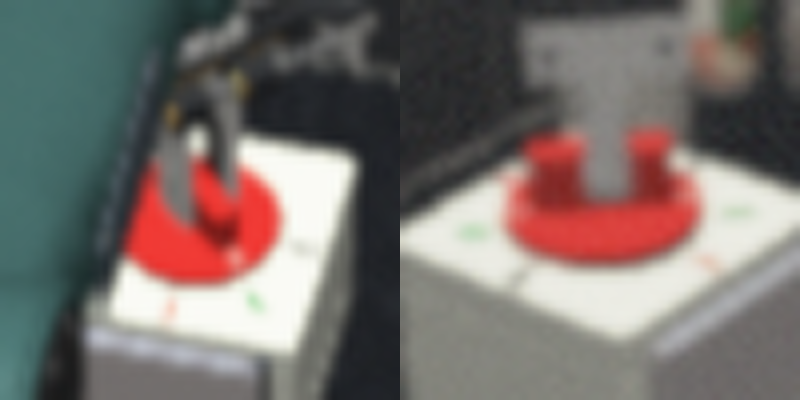

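The bar now points at the green marks. The lid's marks are at (235,256) in the top crop and (517,213)/(688,195) in the scene crop, against green (255,300), (472,231) and (738,211).

Run:
```python
from h import *
s=cam('scene');d=cam('top')
T=lambda x,y,z:onz(d,280+(x+.5)/8-.5,140+(y+.5)/8-.5,z)[:2]
S=lambda x,y,z:onz(s,260+(x-400+.5)/8-.5,175+(y+.5)/8-.5,z)[:2]
a=lambda v:np.degrees(np.arctan2(v[1],v[0])).round(1)
z=.13
print('scene bar',a(S(517,213,z)-S(688,195,z)),'green',a(S(472,231,.12)-S(738,211,.12)))
print('top bar',a(np.array([.639,.1027])-T(235,256,z)),'green',a(np.array([.639,.1027])-T(255,300,.12)))
st=arm.get_state();print(st['contact_force'],st['tcp_pos'])
```

```text
scene bar 49.7 green 46.2
top bar 50.8 green 46.7
[-3.11029365 -1.87142203  5.08613189] [0.638435   0.10152239 0.23358126]
```

Call:
{"fn": "play_rows", "kwargs": {"increments": [[0, 0, 0, 0, 2], [0, 0, 0, 0, 3], [0, 0, 0, 0, 3], [0, 0, 0, 0, 3]], "squeeze": 55}}

```text
time_s: 14.62
tcp_pos: [0.6384, 0.1015, 0.2336]
ee_rot: [0.928, 0.374, 0.0, 0.0]
contact_force: [-3.3, -1.1, 6.2]
opening: 0.167
gripper_force: 55.0
```

Run:
```python
from h import *
st=arm.get_state();print(st['tcp_pos'],st['contact_force'],st['gripper_force'],90-2*np.degrees(np.arctan2(st['ee_rot'][1],st['ee_rot'][0])))
s=cam('scene'); d=cam('top')
a=cv2.resize(cv2.cvtColor(d['pixels'],cv2.COLOR_RGB2BGR)[150:183,290:323],None,fx=12,fy=12,interpolation=cv2.INTER_CUBIC)
b=cv2.resize(cv2.cvtColor(s['pixels'],cv2.COLOR_RGB2BGR)[185:218,268:301],None,fx=12,fy=12,interpolation=cv2.INTER_CUBIC)
cv2.imwrite('pics/c8.png',np.hstack([a,b]))
print([tuple(np.round((np.array(proj(s,[.6403+r*np.cos(t),.1006+r*np.sin(t),z]))-[268,185]+.5)*12+[396,0])) for t in[np.radians(46.4)] for r,z in((.041,.13),(-.041,.13))])
print([tuple(np.round((np.array(proj(d,[.639-.041*np.cos(t),.1027-.041*np.sin(t),.13]))-[290,150]+.5)*12)) for t in[np.radians(46.4)]])
```

```text
[0.63839077 0.10152269 0.23357061] [-3.27279553 -1.0859921   6.17878652] 54.95217025279999 46.11598919679303
[(np.float64(472.0), np.float64(196.0)), (np.float64(745.0), np.float64(175.0))]
[(np.float64(236.0), np.float64(280.0))]
```

View pics/c8.png

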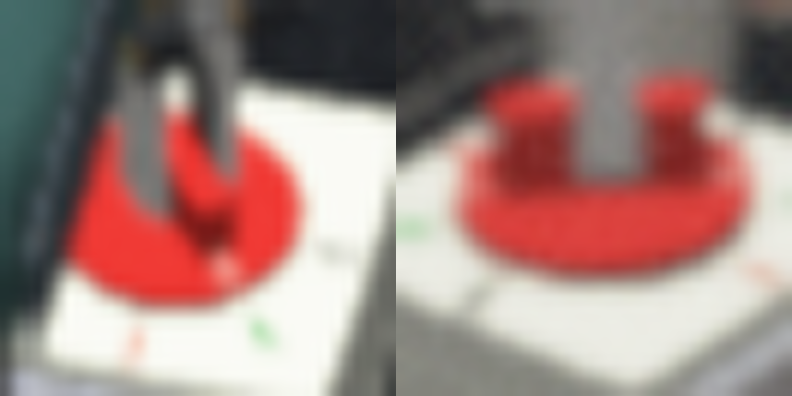

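Run:
```python
from h import *
s=cam('scene');d=cam('top')
a=lambda v:np.degrees(np.arctan2(v[1],v[0])).round(1)
def white(dd,box,thr):  # pale spots on the cap: low saturation ringed by red
  x0,y0,x1,y1=box; i=dd['pixels'][y0:y1,x0:x1].astype(float); w=np.clip(np.minimum(i[...,1],i[...,2])-thr,0,None)
  yy,xx=np.mgrid[y0:y1,x0:x1]; return (xx*w).sum()/w.sum(),(yy*w).sum()/w.sum()
m=white(d,(306,170,312,175),90); g=white
c=np.array([.639,.1027]); p=onz(d,*m,.13)[:2]; print(m,p,np.linalg.norm(p-c),a(c-p))
for yx in d['pixels'][169:176,304:314]: print([tuple(v) for v in yx.tolist()])
# bar top edges in scene: near-face bottom line
S=lambda x,y,z:onz(s,268+(x-396+.5)/12-.5,185+(y+.5)/12-.5,z)[:2]
print('bar near-face top edge',a(S(500,118,.162)-S(705,106,.162)),'bottom',a(S(502,192,.13)-S(700,180,.13)))
```

```text
(np.float64(309.9216216216216), np.float64(173.43783783783783)) [0.60816464 0.06912021] 0.04558971275545424 47.4
[(217, 53, 48), (169, 38, 35), (132, 30, 28), (122, 29, 26), (129, 30, 27), (176, 40, 36), (231, 55, 50), (240, 58, 52), (240, 58, 53), (238, 64, 59)]
[(234, 56, 51), (213, 47, 43), (159, 36, 32), (138, 42, 39), (156, 61, 55), (196, 55, 49), (233, 56, 51), (240, 58, 53), (238, 59, 54), (231, 78, 72)]
[(239, 58, 53), (232, 55, 50), (204, 47, 43), (192, 73, 67), (216, 110, 100), (228, 91, 83), (237, 65, 59), (237, 59, 54), (231, 72, 66), (221, 127, 117)]
[(240, 58, 53), (238, 57, 52), (231, 56, 51), (229, 86, 79), (237, 131, 120), (238, 122, 112), (234, 82, 74), (224, 73, 67), (215, 124, 115), (225, 195, 182)]
[(238, 56, 52), (237, 57, 52), (236, 58, 52), (235, 75, 68), (234, 110, 100), (228, 116, 107), (216, 106, 98), (206, 139, 129), (221, 197, 184), (240, 237, 227)]
[(225, 59, 54), (224, 59, 54), (222, 61, 56), (218, 72, 66), (207, 101, 94), (207, 139, 129), (214, 175, 163), (230, 222, 208), (241, 240, 231), (248, 248, 241)]
[(200, 127, 118), (198, 127, 118), (196, 130, 121), (196, 142, 132), (205, 175, 163), (227, 219, 204), (235, 233, 221), (242, 244, 233), (248, 249, 242), (250, 250, 245)]
bar near-face top edge 44.5 bottom 44.6
```

```bash
python3 -c "
from plant import arm
print(arm.hand_in())"
```

```text
the job is handed in; nothing more can be done
None
```

I handed the job in at about 15 s. The door is shut on its catch, and the lid is fully down and still gripped at the green marks, about 2° either way by camera. The lock was never reached, and the mug, cup and jar were left alone; the only snag was one lid retry after it first sat on the socket's flange.

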